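# Take the ash plate out of an electric incense burner

### The job

Switch the incense burner off first: lift the hinged guard on the switch box well open, flip the toggle beneath it fully over to the other side and lower the guard shut again. Then press the burner's pedal all the way down, so that the loose ash plate is pushed up out of its ring and stays up; only then take the plate by its edge from above and set it down gently, flat, inside the wooden tray. Leave the statue, the glass bowl, the lamp and the turntable where they stand, and let go of everything at the end.

Things in the scene. Friction and masses are not known exactly. Their poses are not given: they have to be found in the camera images.
- altar_shelf: Fixed frosted acrylic board on low steel brackets; everything stands on it. Its top is level, 40 mm above the work surface. The origin is at the work surface below its middle.
- burner_ring (a point): Centre of the upper rim (z up) of the fixed white incense burner: an upright tube 96 mm across, 64 mm inside, 70 mm high. Pedal on its -x side. Two screens stand on the rim at x = -44.5 and +44.5 mm (56 mm wide along y, 5 mm thick, rising 30 mm above the rim), so the raised plate can only be gripped with the fingers on its +y and -y sides.
- plate_center (a point): Centre (half-way up) of the loose steel ash plate: a plain disc 60 mm across, 16 mm thick, about 0.1 kg. At the start it lies in the burner's tube on the lifter, its top 2 mm below the rim, where it cannot be gripped. With the pedal fully down its underside is 10 mm above the rim.
- pedal_pad (a point): Centre of the upper face of the steel pedal pad (34 mm along the burner's x, 40 mm along y, 5 mm thick). At the start it is 102 mm from the tube's axis towards the burner's -x and 10 mm below the rim, sloping 0.25 rad (outer end higher); fully down it is about 36 mm below the rim, sloping the other way.
- pedal (a joint): Angle of the pedal, rad: 0 up (start), 0.5 fully down. Its pivot is 52 mm from the tube's axis towards -x, 25 mm below the rim. Pressing the pad down 26 mm raises, by a linkage, the lifter under the plate by 28 mm. It takes about 7 N and stays where it is left by friction.
- guard_hinge (a point): Middle of the guard's hinge axis, on the fixed white switch box (96 mm along x, 70 mm along y, 30 mm high). The point is 30 mm above the box's top and 36 mm from the box's middle towards +x. Axes are the box's: hinge along y, z up; the shut guard reaches from the hinge towards -x. Hinge posts stand at y = -22.5 and +22.5 mm (5 mm thick), up to 4 mm above the hinge.
- guard_bar (a point): Centre of the guard's crossbar: 9 mm thick, 48 mm long along the hinge direction; guard shut, it is 56 mm from the hinge towards -x and 14 mm above it. The grey guard is a flap 66 mm long, 36 mm wide, with 20 mm skirts; the bar stands out 6 mm past each side, so it can be gripped by its two ends, fingers either side of the flap, and turns between them.
- guard (a joint): Angle of the guard, rad: 0 shut, grows as it opens upward and over to +x, 2.1 fully open; starts shut or up to 0.3 ajar. Its hinge is slightly stiff (under 1 N at the bar): it stays where it is left.
- switch_tip (a point): Tip of the steel toggle under the guard: a stick 24 mm long, 7 to 9 mm thick, its pivot on the top of the switch box, 48 mm from the hinge towards -x and 29 mm below the hinge.
- switch (a joint): Angle of the toggle, rad: 0 on (leans 0.45 rad towards the switch box's +y), 0.9 off (leans 0.45 rad towards its -y). Starts at 0 to 0.15. It swings along y with 1 to 2 N at the tip and stays where it is left.
- tray: Loose square wooden tray, 160 mm by 160 mm, 16 mm high, walls and floor 5 mm thick, 0.6 kg. The origin is the centre of its underside; x and y along its sides.
- buddha: Gold resin seated Buddha, 88 mm across the base, 141 mm high, loose; origin at the centre of its underside. Leave alone.
- bowl: Clear glass bowl, 90 mm across, 45 mm high, loose; origin at the centre of its underside. Leave alone.
- lamp: White plastic table lamp with a small press button on its foot, 76 mm across, 112 mm high, loose; origin at the centre of its underside. Leave alone.
- turntable: Small round turntable base, 80 mm across, 20 mm high, loose; origin at the centre of its underside. Leave alone.

How it is judged:
On the way, in this order (a step that is already met when the one before it is completed fails the run):
1. the guard is lifted open (beyond 1.2 rad) while the switch is still on (value of joint guard above 1.2 rad and value of joint switch below 0.3 rad), for 0.1 s.
2. the switch is flipped off (beyond 0.7 rad) with the guard open (value of joint switch above 0.7 rad and value of joint guard above 0.8 rad), for 0.1 s.
3. the guard is lowered shut (under 0.1 rad), the switch still off and the pedal still up (value of joint guard below 0.1 rad and value of joint switch above 0.7 rad and value of joint pedal below 0.15 rad), for 0.2 s.
4. the pedal is down (beyond 0.4 rad) and the plate, not touched by the fingers, stands raised and level over its ring, its centre at least 12 mm above the rim (value of joint pedal above 0.4 rad and z of plate_center in the frame of burner_ring above 0.012 m and horizontal distance between plate_center and burner_ring below 0.012 m and angle between plate_center's own z axis and vertical below 0.12 rad and contact force between the fingers and plate below 0.2 N), for 0.3 s.
At the end, for the whole second after the job is handed in: The ash plate lies flat on the tray's floor (wholly inside the walls, tilted under 0.08 rad, at rest), the guard is shut (under 0.1 rad), the switch is off (beyond 0.7 rad), the tray is within 50 mm and the statue, bowl, lamp and turntable within 20 mm of where they began (x of plate_center in the frame of tray between -0.05 and 0.05 m and y of plate_center in the frame of tray between -0.05 and 0.05 m and z of plate_center in the frame of tray below 0.017 m and angle between plate_center's own z axis and vertical below 0.08 rad and linear speed of plate below 0.02 m/s and value of joint guard below 0.1 rad and value of joint switch above 0.7 rad and distance of tray from where it was at the start of the episode below 0.05 m and distance of each of buddha, bowl, lamp, turntable from where it was at the start of the episode below 0.02 m); the robot touches nothing.
It fails at once if the plate is dropped or thrown (faster than 0.7 m/s while the fingers do not touch it) (linear speed of plate above 0.7 m/s and contact force between the fingers and plate below 0.05 N).
It fails at once if the statue, bowl, lamp or turntable is shoved more than 20 mm or tipped more than 0.3 rad (distance of any of buddha, bowl, lamp, turntable from where it was at the start of the episode above 0.02 m or angle between any of buddha, bowl, lamp, turntable's own z axis and vertical above 0.3 rad).
It also fails if it takes over 67 s, if anything falls off the work surface, if the arm or the gripper's body presses on something with over 40 N, if the wrist force passes 120 N, or if a joint passes its speed limit or range.

### The arm

A 6-joint arm with a two-finger parallel gripper is mounted at the origin on the work surface. World frame = base frame: x ahead of the robot, y to its left, z up, the work surface at z = 0. Lengths are in m, angles in rad, forces in N, time in s.
With the tool pointing down it reaches from about 0.25 to 0.85 m from the base axis. Payload 12.5 kg.
Tool frame: the origin (TCP) lies between the finger pads; the fingertips stand 19 mm ahead of it and the grasp point (between the pads) is the TCP; z points along the fingers, y is the line along which they close (so a half turn about z gives the same grasp; the last joint's range is limited). The gripper opens to 93 mm and grips with 3 to 60 N. Pads are 15 mm wide; open, the fingers measure 128 mm over their backs; the gripper's body (75 mm by 188 mm) begins 65 mm behind the grasp point.
Start: joints at [-1.215, 0.351, 1.652, -0, 1.139, -0.085], TCP at [0.235, -0.497, 0.201] pointing down, gripper open.
Joint ranges: [-2.75, 2.75], [-0.79, 2.1], [0.01, 2.65], [-1.57, 4.71], [0.07, 3.14], [-2.87, 2.87]. Speed limits (rad/s): [2.22, 2.22, 2.79, 3.14, 3.14, 3.14].

### API

Orientations are given as a 3x3 rotation matrix whose columns are the frame's x, y, z axes.
In Python, from plant import bot gives the robot as it stands.
- The arm moves only by the tool jog_arm, never from a script. Its argument "moves" is a list of rows, each a list of 7 numbers: the shift along the world's x, y, z as a fraction of full scale, then the turn, a rotation vector about the world's x, y, z as a fraction of full scale, then the closure, from -1 (fully open) to 1 (shut). A call has 1 to 12 rows; each row is the pose to reach, as a shift and turn from the pose commanded when the call began, turning the shorter way round; what a row does not reach only later rows make up. Full scale, the value 1, is 10 cm for a shift and pi rad for a turn. A row lasts 1/12 s, in which the tool goes at most 41.7 mm and 7.16 degrees, less where a joint would pass 70% of its speed; a pose out of reach is approached as far as the arm can. A call with a number of a shift or a turn outside -1 to 1 is refused whole. A call with a gripper value outside its range is refused whole. The fingers move at their own pace and stop on an object; "squeeze" is the grip in N (left out, the last holds). Time passes only in rows, so rows that repeat a pose let the fingers close. It gives the time, the measured TCP pose, the force, the opening and the grip force at its end, in the units of the state.
- bot.get_state(): the state, without advancing time (a new reading comes with each control period).
- bot.camera(name): name is "side" or "top" or "wrist"; returns the picture (480x640x3 uint8, blue, green, red); there is no depth.
- bot.camera_params(name): a dict with "fx", "fy", "cx", "cy" (pixels), "world_from_camera" (4x4, takes a point from camera to world coordinates). Camera axes: x right, y down, z forward; pixel columns grow to the right and rows downward; lengths in m; the calibration is good to about 2 mm. A picture is of the moment at which its call begins: read the wrist's pose just before it. camera_params takes no time and is no camera call; for the wrist camera it gives the pose at the moment of the call.
- bot.hand_in(): hands the job in; it is judged then, once.
The state is a dict: "time": time; "joint_pos": joint angles; "joint_velocities": joint speeds; "effort": joint torques, N m; "position": TCP position; "orientation": TCP orientation; "force": force on the tool from outside, world axes, zero at the start; "wrist_torque": the same for the moment, N m; "opening": finger opening in m; "gripper_force": force on a finger pad.
Only numpy, scipy, OpenCV 4.12 (cv2) and the standard library are available. Lean on these libraries where they do the work, as an engineer would, in place of code of your own. Each camera call takes 0.05 s, during which the arm holds its last target. There are 200 camera calls.

## Working session

There is one attempt and no reset: what is moved stays moved. The work goes in short steps, Python scripts to look and compute and a tool call to move; the robot and the scene stay as the last step left them, time stands still between calls to the robot, and variables do not carry over. Pictures are saved under pics/ and viewed, at most 10 in all, crops included, and the job is handed in when it is done.

Besides the shell and the picture viewer there is one more tool, called after "Request:" in YAML: its name, and indented under it one key for each argument. jog_arm: Moves the arm, as the interface text tells. Its arguments: {"type":"object","properties":{"moves":{"type":"array"},"squeeze":{"type":"number"}},"required":["moves"]}

```bash
mkdir -p pics; python3 - <<'E'
from plant import bot
import cv2,numpy as np
np.set_printoptions(precision=4,suppress=True)
s=bot.get_state();print(s)
for n in("top","side"):
    cv2.imwrite(f"pics/{n}0.png",bot.camera(n));print(n,bot.camera_params(n))
E
```

```text
{'time': 0.0, 'joint_pos': array([-1.2146,  0.3512,  1.6524, -0.    ,  1.1391, -0.0846]), 'joint_velocities': array([ 0.0009, -0.0001,  0.0012,  0.0006, -0.    , -0.0008]), 'effort': array([  0.0011, -49.733 , -28.5252,   0.07  ,   0.0258,  -0.0001]), 'position': array([ 0.2345, -0.4971,  0.2003]), 'orientation': array([[ 0.9044,  0.4266, -0.0004],
       [ 0.4266, -0.9044,  0.0011],
       [ 0.0001, -0.0012, -1.    ]]), 'force': array([ 0.3681,  0.1859, -0.05  ]), 'wrist_torque': array([0.0411, 0.0082, 0.0152]), 'gripper_force': 0.0, 'opening': 0.09298544152180276}
top {'fx': 479.0410298909163, 'fy': 479.0410298909163, 'cx': 322.70101414885255, 'cy': 237.28411947973296, 'world_from_camera': array([[-0.0041, -0.99  ,  0.1408,  0.4327],
       [-1.    ,  0.0033, -0.0062,  0.0059],
       [ 0.0057, -0.1408, -0.99  ,  1.0293],
       [ 0.    ,  0.    ,  0.    ,  1.    ]])}
side {'fx': 553.7737683905424, 'fy': 553.7737683905424, 'cx': 326.19301885609525, 'cy': 233.34246983601972, 'world_from_camera': array([[-0.9952, -0.0435,  0.0882,  0.5033],
       [-0.0965,  0.6056, -0.7899,  0.9002],
       [-0.0191, -0.7946, -0.6068,  0.7607],
       [ 0.    ,  0.    ,  0.    ,  1.    ]])}
```

View pics/top0.png

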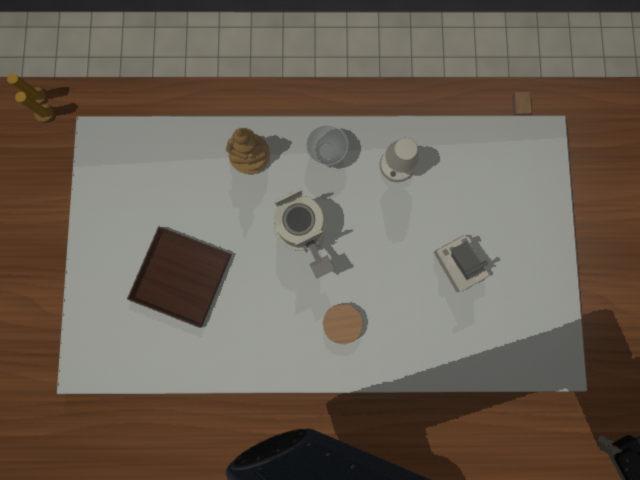

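View pics/side0.png

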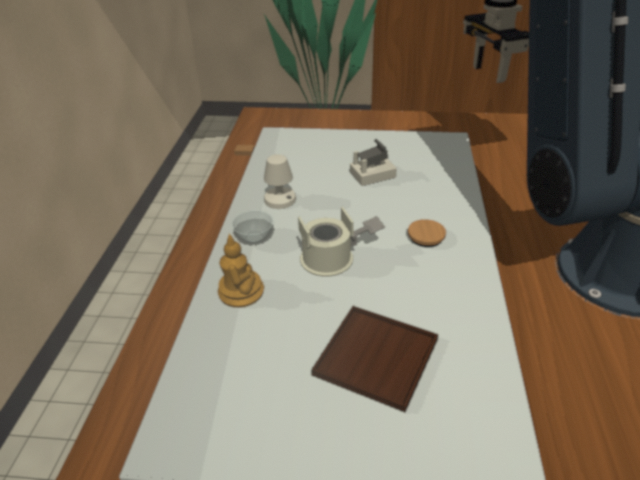

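The top view shows the burner at about (299,220) with its pedal at (321,264), the switch box at about (463,263), the tray at about (181,277) and the turntable at (343,323). I'll enlarge the burner and the box.

```bash
python3 - <<'E'
import cv2,numpy as np
t=cv2.imread("pics/top0.png")
a=cv2.resize(t[225:300,425:505],None,fx=5,fy=5,interpolation=cv2.INTER_CUBIC)
b=cv2.resize(t[185:285,265:355],None,fx=4.4,fy=4.4,interpolation=cv2.INTER_CUBIC)
h=max(a.shape[0],b.shape[0]);a=cv2.copyMakeBorder(a,0,h-a.shape[0],0,0,0);b=cv2.copyMakeBorder(b,0,h-b.shape[0],0,0,0)
cv2.imwrite("pics/crop.png",cv2.convertScaleAbs(np.hstack([a,b])[:600,:800],alpha=1.3))
E
cat > h.py <<'E'
from plant import bot
import cv2,numpy as np
np.set_printoptions(precision=4,suppress=True)
def px2w(P,uv,z):
    "pixel to world on plane at height z"
    M=P["world_from_camera"];u,v=uv
    d=M[:3,:3]@[(u-P["cx"])/P["fx"],(v-P["cy"])/P["fy"],1];o=M[:3,3]
    return o+d*(z-o[2])/d[2]
def w2px(P,p):
    M=P["world_from_camera"];c=M[:3,:3].T@(np.asarray(p)-M[:3,3])
    return np.array([P["fx"]*c[0]/c[2]+P["cx"],P["fy"]*c[1]/c[2]+P["cy"]])
E
```

```text
(no output)
```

View pics/crop.png

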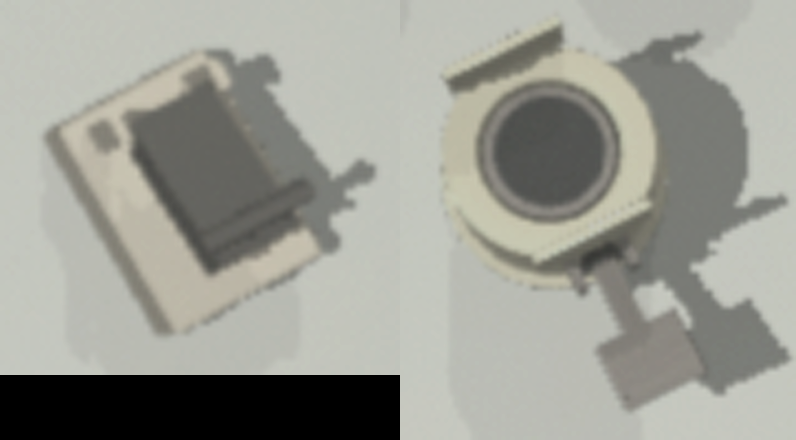

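The guard's hinge posts are on the box's upper left at crop (105,135) and (195,78), and the crossbar is at about (260,225). The ash plate is centred at crop (548,150) and the pedal pad at (650,360).

```bash
python3 - <<'E'
from h import *
P=bot.camera_params("top")
A=lambda x,y:(425+(x+.5)/5-.5,225+(y+.5)/5-.5)
B=lambda x,y:(265+(x-400+.5)/4.4-.5,185+(y+.5)/4.4-.5)
c={k:px2w(P,A(*v),.07) for k,v in dict(L=(55,130),T=(215,52),R=(320,250),Bt=(168,333)).items()}
for k in c:print(k,c[k])
print("sides",[np.linalg.norm(c[a]-c[b]) for a,b in("LT","TR",("R","Bt"),("Bt","L"))])
bx=sum(c.values())/4; d=(c["L"]-c["Bt"])+(c["T"]-c["R"]);yaw=np.arctan2(d[1],d[0])
d2=c["L"]-c["T"]+c["Bt"]-c["R"]; print("box",bx,"yaw",yaw,np.arctan2(d2[1],d2[0])-np.pi/2)
p1,p2=px2w(P,A(105,135),.104),px2w(P,A(195,78),.104);print("posts",p1,p2,(p1+p2)/2)
for z in(.114,.13):
  e1,e2=px2w(P,A(205,240),z),px2w(P,A(308,188),z);print("bar",(e1+e2)/2,np.linalg.norm(e1-e2))
R=np.array([[np.cos(yaw),-np.sin(yaw)],[np.sin(yaw),np.cos(yaw)]])
print("pred hinge",bx[:2]+R@[.036,0],"bar",bx[:2]+R@[-.02,0])
b=px2w(P,B(548,152),.108);pd=px2w(P,B(650,360),.10);print("burner",b,"pad",pd,np.linalg.norm((b-pd)[:2]),"yaw",np.arctan2(*(b-pd)[1::-1]))
s1=(px2w(P,B(445,80),.14)+px2w(P,B(562,25),.14))/2;s2=(px2w(P,B(538,260),.14)+px2w(P,B(650,203),.14))/2
print("screens",s1,s2,(s1+s2)/2,np.linalg.norm(s1-s2),np.arctan2(*(s1-s2)[1::-1]))
for n,z,q in(("top",.056,[(161,228),(233,257),(202,326),(129,298)]),("side",.056,[(354,308),(438,339),(406,408),(314,373)])):
  w=np.array([px2w(bot.camera_params(n),u,z) for u in q]);print("tray",w.mean(0),[np.linalg.norm(w[i]-w[i-1]) for i in range(4)],w[1]-w[0])
Ps=bot.camera_params("side")
print("side burner",px2w(Ps,(327,232),.11))
for n,z,u in(("lamp",.04,(397,166)),("bowl",.085,(328,147)),("turnt",.06,(343,323)),("buddha",.04,(249,158))):print(n,px2w(P,u,z))
E
```

```text
L [ 0.5412 -0.2278  0.07  ]
T [ 0.5728 -0.294   0.07  ]
R [ 0.4924 -0.3324  0.07  ]
Bt [ 0.4596 -0.2699  0.07  ]
sides [np.float64(0.07331862387485535), np.float64(0.08906955177315476), np.float64(0.07059283982380278), np.float64(0.09181248952964276)]
box [ 0.5165 -0.281   0.07  ] yaw 0.4612806101998804 0.4642674249345511
posts [ 0.5353 -0.239   0.104 ] [ 0.5576 -0.2751  0.104 ] [ 0.5464 -0.257   0.104 ]
bar [ 0.5036 -0.2933  0.114 ] 0.04511146106971675
bar [ 0.5023 -0.288   0.13  ] 0.044322891669051165
pred hinge [ 0.5487 -0.265 ] bar [ 0.4986 -0.2899]
burner [0.5996 0.0477 0.108 ] pad [0.5076 0.0027 0.1   ] 0.10234693467792472 yaw 0.45462599999815
screens [0.6374 0.0655 0.14  ] [0.5593 0.0265 0.14  ] [0.5984 0.046  0.14  ] 0.08729578245208273 0.46332602888287333
tray [0.4911 0.2865 0.056 ] [np.float64(0.153797151401375), np.float64(0.16080450525785386), np.float64(0.15012352068447335), np.float64(0.1585966607449791)] [-0.0603 -0.1491  0.    ]
tray [0.4908 0.3    0.056 ] [np.float64(0.15799668660771932), np.float64(0.15637868121513612), np.float64(0.14999278667123137), np.float64(0.1524487519886358)] [-0.1438  0.0615  0.    ]
side burner [0.5967 0.0488 0.11  ]
lamp [ 0.7264 -0.1595  0.04  ]
bowl [ 0.7535 -0.0117  0.085 ]
turnt [ 0.3978 -0.04    0.06  ]
buddha [0.7448 0.1563 0.04  ]
```

Sizes check out: the box is about 71×90 mm against 70×96, the pad is 102 mm from the axis, and the yaw is about 0.46 throughout. Moving above the guard for a close look.

Request:
jog_arm:
  moves:
    - [1,0.8,0.5,0,0,0.007,-1]
    - [1,0.8,0.5,0,0,0.007,-1]
    - [1,0.8,0.5,0,0,0.007,-1]
    - [1,0.8,0.5,0,0,0.007,-1]
  squeeze: 15

```text
time: 0.43
position: [0.3378, -0.4152, 0.2528]
orientation: [[0.894, 0.448, 0.002], [0.448, -0.894, -0.001], [0.001, 0.002, -1.0]]
force: [-0.4, 0.3, 1.1]
opening: 0.093
gripper_force: 0.0
```

Request:
jog_arm:
  moves:
    - [0.8,0.8,0,0,0,0,-1]
    - [0.8,0.8,0,0,0,0,-1]
    - [0.8,0.8,0,0,0,0,-1]
    - [0.8,0.8,0,0,0,0,-1]

```text
time: 0.77
position: [0.4172, -0.3342, 0.2505]
orientation: [[0.893, 0.45, 0.0], [0.45, -0.893, 0.001], [0.001, -0.001, -1.0]]
force: [0.9, -0.0, 0.4]
opening: 0.0931
gripper_force: 0.0
```

Request:
jog_arm:
  moves:
    - [0.7,0.37,0,0,0,0,-1]
    - [0.7,0.37,0,0,0,0,-1]
    - [0.7,0.37,0,0,0,0,-1]
    - [0.7,0.37,0,0,0,0,-1]
    - [0.7,0.37,0,0,0,0,-1]

```text
time: 1.18
position: [0.484, -0.3008, 0.2503]
orientation: [[0.895, 0.447, -0.001], [0.447, -0.895, 0.0], [-0.001, -0.001, -1.0]]
force: [-0.0, 0.1, 0.0]
opening: 0.0929
gripper_force: 0.0
```

```bash
python3 - <<'E'
from h import *
s=bot.get_state();P=bot.camera_params("wrist");cv2.imwrite("pics/w1.png",bot.camera("wrist"))
print(s["time"],s["position"],s["orientation"]);print(P)
for p in [(.500,-.290,.114),(.549,-.265,.10),(.4986-.0214,-.2899+.043,.114)]:print(w2px(P,p))
E
```

```text
1.1833 [ 0.484  -0.3008  0.2503] [[ 0.8947  0.4466 -0.001 ]
 [ 0.4466 -0.8947  0.0003]
 [-0.0008 -0.0008 -1.    ]]
{'fx': 342.72998775167406, 'fy': 342.72998775167406, 'cx': 322.01915375069024, 'cy': 240.26383206768713, 'world_from_camera': array([[ 0.4465, -0.8539, -0.2674,  0.558 ],
       [-0.8948, -0.4264, -0.1324, -0.2649],
       [-0.0009,  0.2984, -0.9544,  0.4333],
       [ 0.    ,  0.    ,  0.    ,  1.    ]])}
[318.6803 203.121 ]
[318.1359 142.1636]
[267.1168 204.3206]
```

View pics/w1.png

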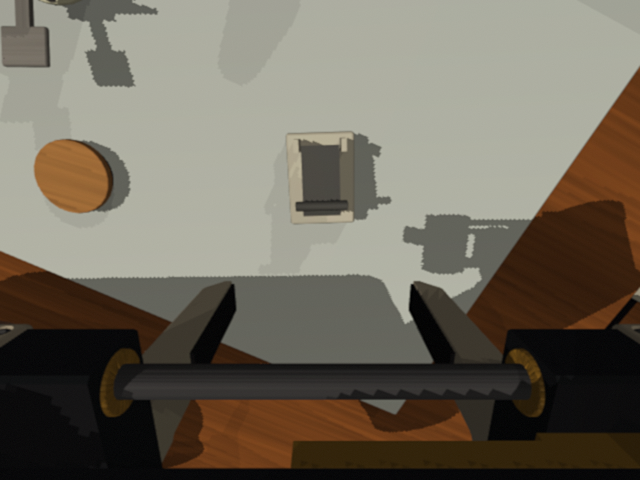

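The wrist view shows the bar centred at about (322,206), with ends at 296 and 348, and the box spanning 288–354 by 132–222. The arm is already in line with the box.

```bash
python3 - <<'E'
from h import *
P=bot.camera_params("wrist");T=bot.camera_params("top")
w=np.array([px2w(P,u,.07) for u in[(289,133),(353.5,132),(355,222),(291,223)]]);print(w,w.mean(0))
def ray(P,uv):
    M=P["world_from_camera"];d=M[:3,:3]@[(uv[0]-P["cx"])/P["fx"],(uv[1]-P["cy"])/P["fy"],1];return M[:3,3],d/np.linalg.norm(d)
o1,d1=ray(P,(322,205.5));o2,d2=ray(T,(425+256.5/5,225+214/5))
t=np.linalg.lstsq(np.c_[d1,-d2],o2-o1,rcond=None)[0];print(o1+d1*t[0],o2+d2*t[1])
yaw=.463
for c in (w.mean(0)[:2],):
  for th in (0,.15,.3):
    a=np.pi-np.arctan2(14,56)-th;r=.0577;x=.036+r*np.cos(a);z=.10+r*np.sin(a)
    p=np.r_[c+x*np.array([np.cos(yaw),np.sin(yaw)]),z];print(th,p,w2px(P,p),(w2px(T,p)-[425,225])*5)
E
```

```text
[[ 0.5429 -0.235   0.07  ]
 [ 0.5728 -0.293   0.07  ]
 [ 0.4907 -0.3386  0.07  ]
 [ 0.4585 -0.2764  0.07  ]] [ 0.5162 -0.2857  0.07  ]
[ 0.5005 -0.2934  0.1217] [ 0.5022 -0.2916  0.1213]
0 [ 0.4984 -0.2947  0.114 ] [322.1453 206.4463] [258.8811 225.5075]
0.15 [ 0.5008 -0.2934  0.1222] [322.1395 205.3606] [262.3784 217.5357]
0.3 [ 0.5043 -0.2917  0.1299] [322.1324 202.79  ] [263.9466 206.6998]
```

Request:
jog_arm:
  moves:
    - [0.16,0.07,0,0,0,0,-1]
    - [0.16,0.07,-0.4,0,0,0,-1]
    - [0.16,0.07,-0.8,0,0,0,-1]
    - [0.16,0.07,-1,0,0,0,-1]

```text
time: 1.57
position: [0.4982, -0.2933, 0.147]
orientation: [[0.895, 0.445, -0.004], [0.445, -0.895, 0.002], [-0.002, -0.004, -1.0]]
force: [-0.1, -0.6, 0.2]
opening: 0.0926
gripper_force: 0.0
```

Request:
jog_arm:
  moves:
    - [0,0,-0.2,0,0,0,-1]
    - [0,0,-0.31,0,0,0,-1]
    - [0,0,-0.31,0,0,0,1]
    - [0,0,-0.31,0,0,0,1]
    - [0,0,-0.31,0,0,0,1]
    - [0,0,-0.31,0,0,0,1]
    - [0,0,-0.31,0,0,0,1]
    - [0,0,-0.31,0,0,0,1]
    - [0,0,-0.31,0,0,0,1]
    - [0,0,-0.31,0,0,0,1]

```text
time: 2.4
position: [0.5008, -0.2934, 0.1201]
orientation: [[0.895, 0.447, 0.0], [0.447, -0.895, -0.0], [0.0, 0.0, -1.0]]
force: [0.4, -0.5, -0.0]
opening: 0.044
gripper_force: 0.0
```

Request:
jog_arm:
  moves:
    - [0,0,0,0,0,0,1]
    - [0,0,0,0,0,0,1]

```text
time: 2.57
position: [0.5007, -0.2934, 0.1198]
orientation: [[0.895, 0.447, -0.0], [0.447, -0.895, 0.0], [-0.0, -0.0, -1.0]]
force: [0.4, 0.1, 0.1]
opening: 0.0308
gripper_force: 0.0
```

```bash
python3 - <<'E'
from h import *
im=bot.camera("wrist");cv2.imwrite("pics/w2.png",cv2.resize(im[140:380,180:460],None,fx=2.5,fy=2.5))
E
```

```text
(no output)
```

View pics/w2.png

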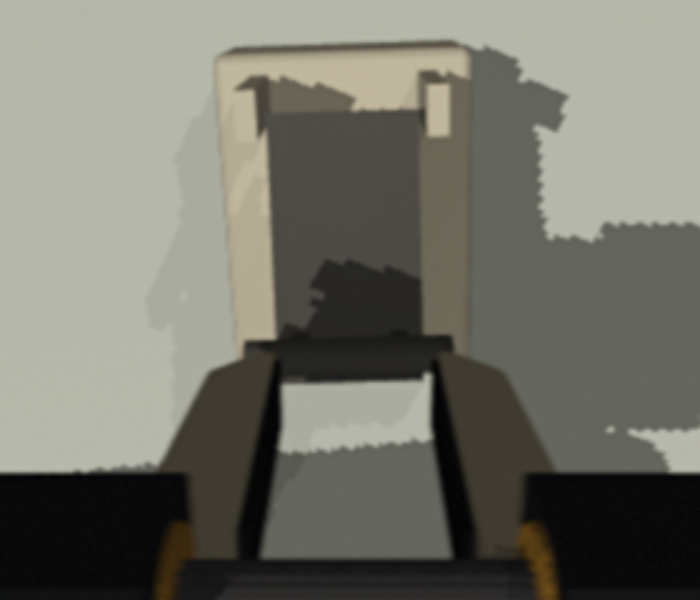

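The fingers (opening 31 mm) passed in front, on the bar's -x side. The bar shows at full pixel (319.6,278), ahead of the fingertips. I'll measure the offset.

```bash
python3 - <<'E'
from h import *
P=bot.camera_params("wrist");s=bot.get_state();print(s["position"],s["opening"],P["world_from_camera"][:3,3])
print("tcp",w2px(P,s["position"]),"tip",w2px(P,s["position"]-[0,0,.019]))
for z in(.11,.114,.118,.122,.126,.13):
    a=px2w(P,(319.6,278),z);print(z,a,s["orientation"].T@(a-s["position"]))
w=np.array([px2w(P,(180+x/2.5,140+y/2.5),.07) for x,y in[(218,58),(470,50)]]);print(w)
for x,y in((246,90),(437,85)):print("post",px2w(P,(180+x/2.5,140+y/2.5),.104))
E
```

```text
[ 0.5007 -0.2934  0.1198] 0.026736687683741916 [ 0.5745 -0.2575  0.3029]
tcp [320.6524 281.3438] tip [320.7727 268.9974]
0.11 [ 0.4984 -0.2937  0.11  ] [-0.0022 -0.0007  0.0098]
0.114 [ 0.5   -0.293  0.114] [-0.0004 -0.0007  0.0058]
0.118 [ 0.5016 -0.2922  0.118 ] [ 0.0013 -0.0006  0.0018]
0.122 [ 0.5031 -0.2915  0.122 ] [ 0.0031 -0.0006 -0.0022]
0.126 [ 0.5047 -0.2907  0.126 ] [ 0.0048 -0.0006 -0.0062]
0.13 [ 0.5063 -0.29    0.13  ] [ 0.0066 -0.0005 -0.0102]
[[ 0.5413 -0.2332  0.07  ]
 [ 0.573  -0.2922  0.07  ]]
post [ 0.5424 -0.2454  0.104 ]
post [ 0.563  -0.2842  0.104 ]
```

By apparent width and row, the visible fingertips sit about 20 mm further back than the description says, so they closed above the bar. I'll open, go 25 mm lower (clear of the box even if the description is right) and close again.

Request:
jog_arm:
  moves:
    - [0,0,0,0,0,0,-1]
    - [0,0,0,0,0,0,-1]
    - [0,0,0,0,0,0,-1]
    - [0,0,0,0,0,0,-1]
    - [0,0,0,0,0,0,-1]
    - [0,0,0,0,0,0,-1]
    - [0,0,0,0,0,0,-1]
    - [0,0,0,0,0,0,-1]

```text
time: 3.28
position: [0.5007, -0.2934, 0.1198]
orientation: [[0.895, 0.446, -0.0], [0.446, -0.895, 0.0], [-0.0, -0.0, -1.0]]
force: [-0.0, -0.0, -0.5]
opening: 0.0758
gripper_force: 0.0
```

Request:
jog_arm:
  moves:
    - [0,0,-0.08,0,0,0,-1]
    - [0,0,-0.16,0,0,0,-1]
    - [0,0,-0.25,0,0,0,-1]
    - [0,0,-0.25,0,0,0,1]
    - [0,0,-0.25,0,0,0,1]
    - [0,0,-0.25,0,0,0,1]
    - [0,0,-0.25,0,0,0,1]
    - [0,0,-0.25,0,0,0,1]
    - [0,0,-0.25,0,0,0,1]
    - [0,0,-0.25,0,0,0,1]
    - [0,0,-0.25,0,0,0,1]
    - [0,0,-0.25,0,0,0,1]

```text
time: 4.28
position: [0.4997, -0.2922, 0.0944]
orientation: [[0.895, 0.446, -0.003], [0.446, -0.895, 0.002], [-0.001, -0.003, -1.0]]
force: [-4.6, 5.6, 0.7]
opening: 0.0475
gripper_force: 15.0
```

That gripped the bar: opening 47.5 mm at 15 N. I'll regrip 7 mm lower and 2 mm to the side so the pads bear fully and centrally.

Request:
jog_arm:
  moves:
    - [0,0,0,0,0,0,-0.3]
    - [-0.01,0.02,0,0,0,0,-0.3]
    - [-0.01,0.02,-0.03,0,0,0,-0.3]
    - [-0.01,0.02,-0.07,0,0,0,-0.3]
    - [-0.01,0.02,-0.07,0,0,0,1]
    - [-0.01,0.02,-0.07,0,0,0,1]
    - [-0.01,0.02,-0.07,0,0,0,1]
    - [-0.01,0.02,-0.07,0,0,0,1]

```text
time: 4.95
position: [0.4999, -0.2917, 0.088]
orientation: [[0.895, 0.447, 0.001], [0.447, -0.895, -0.001], [0.0, 0.001, -1.0]]
force: [1.2, -1.4, -0.7]
opening: 0.0479
gripper_force: 15.0
```

```bash
python3 - <<'E'
from h import *
s=bot.get_state();print(s["position"],s["opening"],s["gripper_force"],s["force"])
cv2.imwrite("pics/w3.png",cv2.resize(bot.camera("wrist")[140:380,180:460],None,fx=2.5,fy=2.5))
# guard arc rel. to grip; bar start at angle th0
u=np.array([np.cos(.463),np.sin(.463)])
f=lambda th:(lambda a:np.r_[.0577*np.cos(a)*u,.0577*np.sin(a)])(np.pi-np.arctan2(14,56)-th)
for t0 in (.0,.12):
  print(t0);print(np.array([np.r_[t,(f(t)-f(t0))*10] for t in(.2,.35,.5,.65,.8,.95,1.1,1.25,1.4,1.55,1.7,1.8)]).round(3))
E
```

```text
[ 0.4999 -0.2917  0.088 ] 0.04789068190974976 14.999854266643524 [ 1.1734 -1.4498 -0.7304]
0.0
[[0.2   0.035 0.017 0.108]
 [0.35  0.073 0.037 0.183]
 [0.5   0.121 0.061 0.251]
 [0.65  0.178 0.089 0.31 ]
 [0.8   0.242 0.121 0.359]
 [0.95  0.311 0.155 0.397]
 [1.1   0.385 0.192 0.422]
 [1.25  0.462 0.23  0.435]
 [1.4   0.539 0.269 0.435]
 [1.55  0.616 0.307 0.423]
 [1.7   0.69  0.344 0.397]
 [1.8   0.737 0.368 0.373]]
0.12
[[0.2   0.016 0.008 0.042]
 [0.35  0.055 0.027 0.117]
 [0.5   0.103 0.051 0.185]
 [0.65  0.159 0.08  0.244]
 [0.8   0.223 0.111 0.293]
 [0.95  0.293 0.146 0.331]
 [1.1   0.367 0.183 0.356]
 [1.25  0.443 0.221 0.369]
 [1.4   0.521 0.26  0.369]
 [1.55  0.597 0.298 0.357]
 [1.7   0.671 0.335 0.331]
 [1.8   0.718 0.358 0.307]]
```

View pics/w3.png

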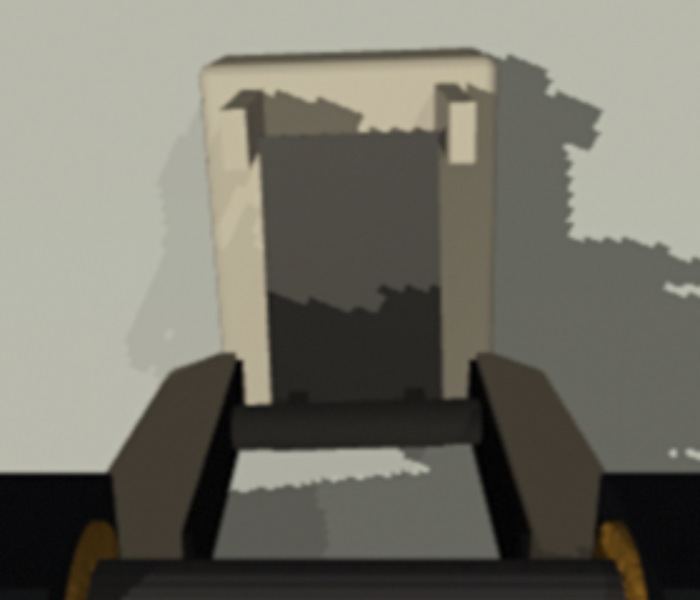

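Both ends of the bar are now held between the pads, tips about 10 mm below it, so the true tips are about 20 mm above the reported TCP. I'll lift along the arc.

Request:
jog_arm:
  moves:
    - [0.025,0.012,0.075,0,0,0,1]
    - [0.064,0.032,0.15,0,0,0,1]
    - [0.112,0.056,0.218,0,0,0,1]
    - [0.168,0.084,0.277,0,0,0,1]
    - [0.232,0.116,0.326,0,0,0,1]
    - [0.302,0.15,0.364,0,0,0,1]
    - [0.302,0.15,0.364,0,0,0,1]

```text
time: 5.58
position: [0.5307, -0.2753, 0.1247]
orientation: [[0.894, 0.447, -0.001], [0.447, -0.894, 0.001], [-0.0, -0.001, -1.0]]
force: [-2.7, 1.7, 1.6]
opening: 0.0473
gripper_force: 15.0
```

Request:
jog_arm:
  moves:
    - [0.074,0.037,0.025,0,0,0,1]
    - [0.151,0.075,0.038,0,0,0,1]
    - [0.228,0.114,0.038,0,0,0,1]
    - [0.305,0.152,0.026,0,0,0,1]
    - [0.379,0.189,0,0,0,0,1]
    - [0.426,0.213,-0.024,0,0,0,1]
    - [0.471,0.235,-0.052,0,0,0,1]
    - [0.471,0.235,-0.052,0,0,0,1]

```text
time: 6.25
position: [0.5767, -0.2508, 0.118]
orientation: [[0.895, 0.447, -0.004], [0.447, -0.895, 0.003], [-0.002, -0.004, -1.0]]
force: [-5.7, 8.0, -1.2]
opening: 0.0474
gripper_force: 15.0
```

```bash
python3 - <<'E'
from h import *
s=bot.get_state();print(s["time"],s["position"],s["opening"],s["gripper_force"],s["force"])
cv2.imwrite("pics/s4.png",cv2.resize(bot.camera("side")[80:230,300:460],None,fx=5,fy=4))
E
```

```text
6.25 [ 0.5767 -0.2508  0.118 ] 0.04739100811519736 15.000061243772507 [-5.7208  7.9596 -1.2022]
```

View pics/s4.png

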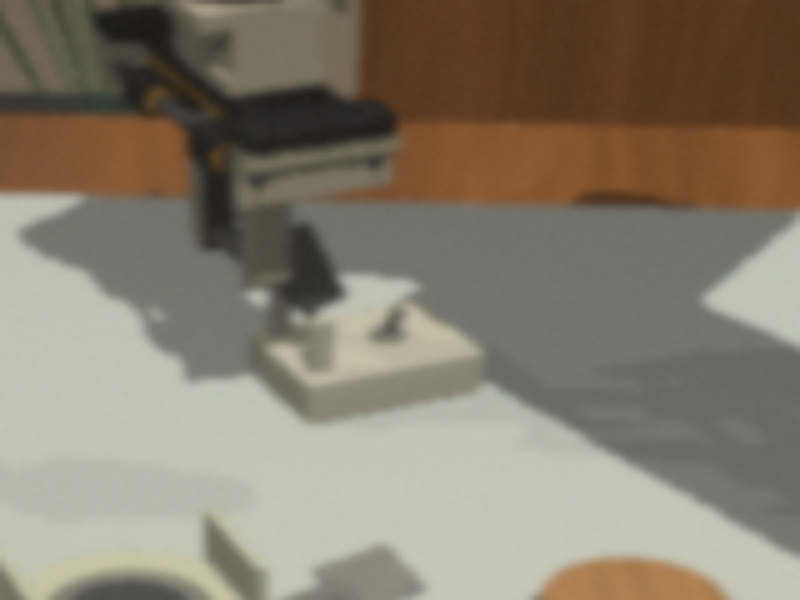

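The guard stands open past vertical, and the toggle is visible on the box at about crop (392,325). Releasing, rising and going to the toggle's +y side with the fingers closed.

Request:
jog_arm:
  moves:
    - [0,0,0,0,0,0,-0.6]
    - [0,0,0,0,0,0,-0.6]
    - [0,0,0,0,0,0,-0.6]
    - [0,0,0.2,0,0,0,-0.6]
    - [0,0,0.6,0,0,0,1]
    - [-0.3,0,0.6,0,0,0,1]
    - [-0.6,0,0.6,0,0,0,1]
    - [-0.89,0.02,0.6,0,0,0,1]
    - [-0.89,0.02,0.6,0,0,0,1]
    - [-0.89,0.02,0.6,0,0,0,1]
    - [-0.89,0.02,0.2,0,0,0,1]
    - [-0.89,0.02,0,0,0,0,1]

```text
time: 7.3
position: [0.4888, -0.2511, 0.1175]
orientation: [[0.895, 0.446, 0.001], [0.446, -0.895, -0.001], [0.001, 0.001, -1.0]]
force: [-0.5, 0.4, -1.5]
opening: 0.0255
gripper_force: 0.0
```

Request:
jog_arm:
  moves:
    - [0,0,-0.15,0,0,0,1]
    - [0,0,-0.3,0,0,0,1]
    - [0,0,-0.45,0,0,0,1]
    - [0,0,-0.45,0,0,0,1]
    - [0,0,-0.45,0,0,0,1]

```text
time: 7.72
position: [0.4887, -0.251, 0.0739]
orientation: [[0.895, 0.447, -0.0], [0.447, -0.895, 0.0], [-0.0, -0.0, -1.0]]
force: [0.5, 0.4, 0.2]
opening: 0.0003
gripper_force: 0.0
```

```bash
python3 - <<'E'
from h import *
s=bot.get_state();print(s["time"],s["position"],s["opening"],s["force"])
cv2.imwrite("pics/w5.png",cv2.resize(bot.camera("wrist")[100:400,160:500],None,fx=2,fy=2))
E
```

```text
7.7167 [ 0.4887 -0.251   0.0739] 0.00027038615248391206 [0.5107 0.4002 0.2088]
```

View pics/w5.png

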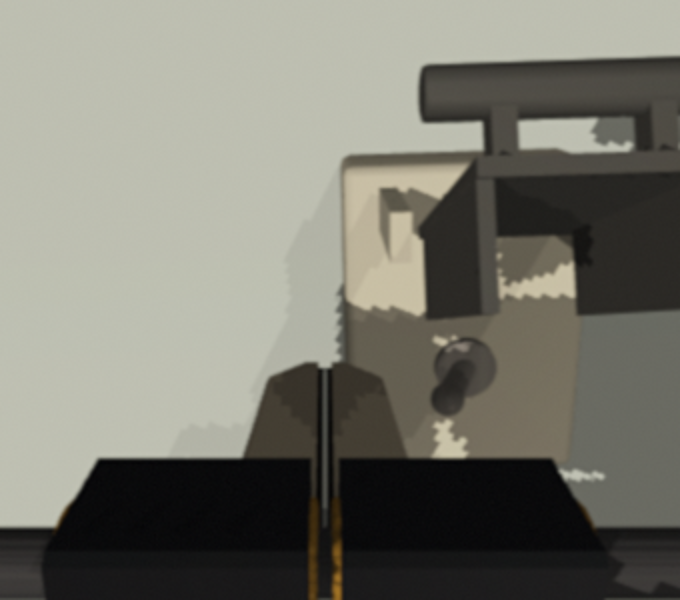

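The toggle tip is at crop (447,402), right of the closed fingers' right edge at about 385 and within their width. The gap is about 12 mm. Lowering 10 mm and pushing towards the box's -y.

Request:
jog_arm:
  moves:
    - [0,0,-0.1,0,0,0,1]
    - [0,0,-0.1,0,0,0,1]
    - [0.027,-0.054,-0.1,0,0,0,1]
    - [0.054,-0.107,-0.1,0,0,0,1]
    - [0.072,-0.143,-0.1,0,0,0,1]
    - [0.089,-0.179,-0.1,0,0,0,1]
    - [0.103,-0.206,-0.1,0,0,0,1]
    - [0.116,-0.233,-0.1,0,0,0,1]
    - [0.116,-0.233,-0.1,0,0,0,1]

```text
time: 8.52
position: [0.4999, -0.2748, 0.0641]
orientation: [[0.895, 0.446, 0.0], [0.446, -0.895, -0.0], [0.0, 0.001, -1.0]]
force: [0.0, 0.1, 0.7]
opening: 0.0003
gripper_force: 0.0
```

Request:
jog_arm:
  moves:
    - [0.007,-0.013,0,0,0,0,1]
    - [0.013,-0.027,0,0,0,0,1]
    - [0.013,-0.027,0,0,0,0,1]

```text
time: 8.77
position: [0.5009, -0.277, 0.064]
orientation: [[0.895, 0.446, 0.0], [0.446, -0.895, 0.0], [0.0, -0.0, -1.0]]
force: [0.7, 0.8, -0.7]
opening: 0.0004
gripper_force: 0.4
```

Request:
jog_arm:
  moves:
    - [0.009,-0.018,0,0,0,0,1]
    - [0.018,-0.036,0,0,0,0,1]

```text
time: 8.93
position: [0.5025, -0.2803, 0.0639]
orientation: [[0.895, 0.447, -0.001], [0.447, -0.895, 0.001], [-0.0, -0.001, -1.0]]
force: [-1.9, 6.2, 0.4]
opening: 0.0002
gripper_force: 2.9
```

```bash
python3 - <<'E'
from h import *
s=bot.get_state();print(s["time"],s["position"],s["opening"],s["force"],s["wrist_torque"])
cv2.imwrite("pics/w6.png",bot.camera("wrist")[220:370,230:430].repeat(3,0).repeat(3,1))
E
```

```text
8.9333 [ 0.5025 -0.2803  0.0639] 0.00018822680007908024 [-1.9016  6.2063  0.3968] [0.9472 0.4023 0.0353]
```

View pics/w6.png

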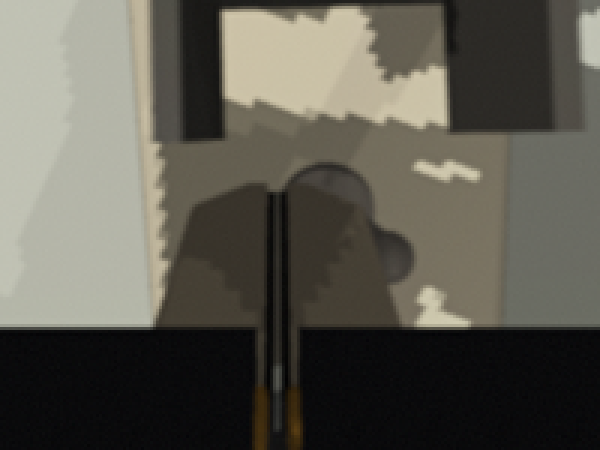

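The toggle's tip is now at crop (395,258), right of its base at (330,203), which puts it about 10 mm towards -y and so fully over. Backing off, then regripping the bar.

Request:
jog_arm:
  moves:
    - [-0.06,0.12,0,0,0,0,1]
    - [-0.06,0.12,0,0,0,0,1]
    - [-0.06,0.12,0.4,0,0,0,1]
    - [-0.06,0.12,0.8,0,0,0,1]
    - [-0.06,0.12,1,0,0,0,-0.7]
    - [-0.06,0.12,1,0,0,0,-0.7]
    - [0.3,0.2,1,0,0,0,-0.7]
    - [0.74,0.29,1,0,0,0,-0.7]
    - [0.74,0.29,1,0,0,0,-0.7]
    - [0.74,0.29,1,0,0,0,-0.7]
    - [0.74,0.29,1,0,0,0,-0.7]
    - [0.74,0.29,1,0,0,0,-0.7]

```text
time: 9.98
position: [0.5757, -0.2519, 0.1635]
orientation: [[0.895, 0.446, -0.001], [0.446, -0.895, 0.0], [-0.001, -0.001, -1.0]]
force: [0.2, -0.4, 0.1]
opening: 0.0493
gripper_force: 0.0
```

Request:
jog_arm:
  moves:
    - [0,0,0,0,0,0,-0.7]
    - [0,0,0,0,0,0,-0.7]
    - [0,0,-0.15,0,0,0,-0.7]
    - [0,0,-0.3,0,0,0,-0.7]
    - [0,0,-0.47,0,0,0,-0.7]
    - [0,0,-0.47,0,0,0,1]
    - [0,0,-0.47,0,0,0,1]
    - [0,0,-0.47,0,0,0,1]
    - [0,0,-0.47,0,0,0,1]
    - [0,0,-0.47,0,0,0,1]
    - [0,0,-0.47,0,0,0,1]

```text
time: 10.9
position: [0.5769, -0.2506, 0.1179]
orientation: [[0.895, 0.446, 0.001], [0.446, -0.895, 0.001], [0.001, -0.001, -1.0]]
force: [-0.5, 4.5, 2.7]
opening: 0.0477
gripper_force: 15.0
```

Request:
jog_arm:
  moves:
    - [-0.09,-0.045,0.052,0,0,0,1]
    - [-0.166,-0.083,0.078,0,0,0,1]
    - [-0.243,-0.121,0.09,0,0,0,1]
    - [-0.32,-0.16,0.09,0,0,0,1]
    - [-0.397,-0.198,0.077,0,0,0,1]
    - [-0.471,-0.235,0.052,0,0,0,1]
    - [-0.54,-0.269,0.014,0,0,0,1]
    - [-0.604,-0.301,-0.035,0,0,0,1]
    - [-0.661,-0.329,-0.094,0,0,0,1]
    - [-0.709,-0.353,-0.162,0,0,0,1]
    - [-0.747,-0.373,-0.237,0,0,0,1]
    - [-0.747,-0.373,-0.237,0,0,0,1]

```text
time: 11.9
position: [0.5012, -0.291, 0.0926]
orientation: [[0.895, 0.446, 0.001], [0.446, -0.895, -0.003], [-0.001, 0.003, -1.0]]
force: [-0.2, -8.2, 1.4]
opening: 0.0472
gripper_force: 15.0
```

Request:
jog_arm:
  moves:
    - [-0.02,-0.01,-0.05,0,0,0,1]
    - [-0.035,-0.017,-0.1,0,0,0,1]
    - [-0.035,-0.017,-0.13,0,0,0,1]
    - [-0.035,-0.017,-0.13,0,0,0,1]

```text
time: 12.23
position: [0.498, -0.2927, 0.0801]
orientation: [[0.895, 0.446, 0.001], [0.446, -0.895, -0.003], [-0.001, 0.003, -1.0]]
force: [-1.6, -9.8, 1.2]
opening: 0.0476
gripper_force: 15.0
```

Request:
jog_arm:
  moves:
    - [0,0,-0.03,0,0,0,1]
    - [0,0,-0.06,0,0,0,1]
    - [0,0,-0.06,0,0,0,1]

```text
time: 12.48
position: [0.4987, -0.2926, 0.0756]
orientation: [[0.895, 0.446, 0.002], [0.446, -0.895, -0.003], [0.0, 0.004, -1.0]]
force: [-2.9, -5.0, 13.3]
opening: 0.0475
gripper_force: 15.0
```

```bash
python3 - <<'E'
from h import *
s=bot.get_state();print(s["time"],s["position"],s["opening"],s["force"],s["wrist_torque"])
a=cv2.resize(bot.camera("wrist")[200:360,200:440],None,fx=2.5,fy=2.5)
b=cv2.resize(bot.camera("side")[130:200,330:410],None,fx=2.5,fy=400/70)
cv2.imwrite("pics/w7.png",np.hstack([a,b]))
E
```

```text
12.4833 [ 0.4987 -0.2926  0.0756] 0.0474822413586074 [-2.9063 -4.9555 13.2765] [-0.9123  0.4805 -0.0088]
```

View pics/w7.png

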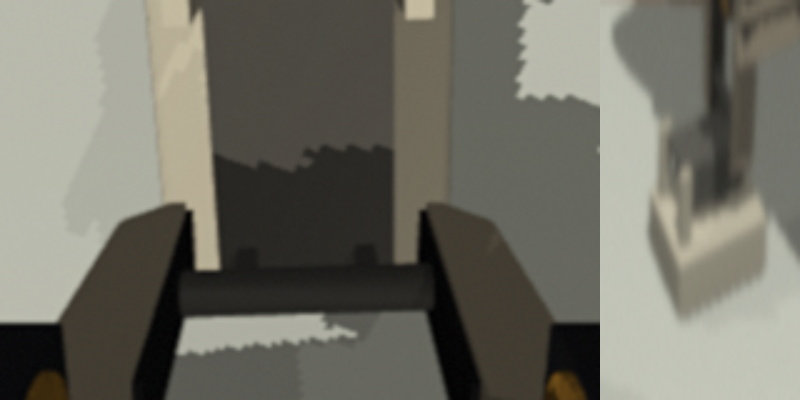

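All ten views are used. The last shows the bar held low, and the 13 N downward force says the guard is at its stop, shut. From here I work by numbers: releasing and moving over the pedal with the fingers closed.

Request:
jog_arm:
  moves:
    - [0,0,0.05,0,0,0,-0.6]
    - [0,0,0.05,0,0,0,-0.6]
    - [0,0,0.05,0,0,0,-0.6]
    - [0,0,0.05,0,0,0,-0.6]
    - [0,0,0.4,0,0,0,-0.6]
    - [0,0,0.8,0,0,0,-0.6]
    - [0,0,1,0,0,0,1]
    - [0,0,1,0,0,0,1]

```text
time: 13.25
position: [0.5001, -0.2915, 0.1787]
orientation: [[0.895, 0.447, 0.005], [0.447, -0.895, -0.004], [0.003, 0.006, -1.0]]
force: [0.1, 0.5, 0.3]
opening: 0.066
gripper_force: 0.0
```

```bash
python3 - <<'E'
from h import *
# guard check: dark bar blob in top view before/after
s=bot.get_state();print(s["time"],s["position"])
P=bot.camera_params("wrist");im=bot.camera("wrist");cv2.imwrite("pics/w8.png",im)
u0=w2px(P,(.4986,-.2925,.114));print("bar expected shut",u0)
for th in(0,.1,.2):
    a=np.pi-np.arctan2(14,56)-th;x=.036+.0577*np.cos(a);print(th,w2px(P,np.r_[np.array([.5175,-.283])+x*np.array([.895,.447]),.1+.0577*np.sin(a)]))
g=cv2.cvtColor(im,cv2.COLOR_BGR2GRAY);c=int(u0[0])
print([int(v) for v in g[int(u0[1])-25:int(u0[1])+25,c-22]]);print([int(v) for v in g[int(u0[1])-25:int(u0[1])+25,c]]);print([int(v) for v in g[int(u0[1]),c-50:c+50:2]])
E
```

```text
13.25 [ 0.5001 -0.2915  0.1787]
bar expected shut [320.8317 248.7964]
0 [320.7585 247.3412]
0.1 [320.7707 247.5314]
0.2 [320.7819 246.9387]
[121, 124, 126, 128, 130, 130, 131, 135, 135, 136, 137, 138, 140, 143, 143, 146, 149, 150, 154, 156, 158, 139, 87, 48, 48, 57, 63, 66, 66, 65, 62, 56, 59, 101, 155, 164, 162, 162, 156, 145, 146, 160, 161, 162, 161, 160, 161, 162, 162, 160]
[67, 67, 68, 67, 68, 68, 67, 68, 66, 68, 67, 68, 68, 66, 66, 68, 67, 67, 62, 49, 37, 32, 37, 46, 53, 59, 66, 66, 67, 65, 62, 54, 51, 71, 118, 159, 164, 158, 149, 150, 160, 162, 162, 161, 162, 162, 161, 161, 161, 162]
[161, 161, 161, 162, 162, 162, 159, 148, 160, 161, 114, 53, 55, 56, 57, 58, 58, 59, 60, 59, 59, 60, 60, 59, 60, 59, 61, 60, 60, 61, 61, 61, 61, 60, 61, 61, 62, 61, 61, 57, 36, 32, 97, 127, 98, 86, 93, 95, 95, 95]
```

The bar's apparent width (62 px) fits a shut guard. To be sure, I'll press lightly on the bar with the closed fingers.

Request:
jog_arm:
  moves:
    - [0,0,-0.1,0,0,0,1]
    - [0,0,-0.3,0,0,0,1]
    - [0,0,-0.5,0,0,0,1]
    - [0,0,-0.6,0,0,0,1]
    - [0,0,-0.66,0,0,0,1]
    - [0,0,-0.7,0,0,0,1]
    - [0,0,-0.74,0,0,0,1]
    - [0,0,-0.74,0,0,0,1]

```text
time: 13.97
position: [0.4991, -0.291, 0.1009]
orientation: [[0.895, 0.446, 0.001], [0.446, -0.895, -0.001], [0.001, 0.002, -1.0]]
force: [0.5, 0.1, 2.5]
opening: 0.0083
gripper_force: 0.7
```

Request:
jog_arm:
  moves:
    - [0,0,-0.03,0,0,0,1]
    - [0,0,-0.03,0,0,0,1]

```text
time: 14.13
position: [0.5001, -0.292, 0.1001]
orientation: [[0.895, 0.447, 0.004], [0.447, -0.895, -0.004], [0.002, 0.005, -1.0]]
force: [-1.8, -0.4, 15.4]
opening: 0.0005
gripper_force: 8.3
```

The stop is solid at 15 N, so the guard is shut, and the true tips are 19 mm above the reported TCP. Going to the pedal.

Request:
jog_arm:
  moves:
    - [0,0,0.3,0,0,0,1]
    - [0,0,0.7,0,0,0,1]
    - [0.03,0.4,0.7,0,0,0,1]
    - [0.03,0.8,0.7,0,0,0,1]
    - [0.03,1,0.7,0,0,0,1]

```text
time: 14.55
position: [0.5016, -0.1878, 0.1684]
orientation: [[0.895, 0.447, 0.002], [0.447, -0.895, -0.0], [0.001, 0.001, -1.0]]
force: [-0.4, -0.3, -0.6]
opening: 0.0006
gripper_force: 0.0
```

Request:
jog_arm:
  moves:
    - [0.03,0.4,0,0,0,0,1]
    - [0.03,0.8,0,0,0,0,1]
    - [0.03,1,0,0,0,0,1]

```text
time: 14.8
position: [0.5044, -0.0873, 0.1679]
orientation: [[0.894, 0.448, 0.001], [0.448, -0.894, 0.0], [0.001, 0.0, -1.0]]
force: [-0.1, -0.8, 0.7]
opening: 0.0005
gripper_force: 0.0
```

Request:
jog_arm:
  moves:
    - [0.02,0.4,0,0,0,0,1]
    - [0.02,0.7,0,0,0,0,1]
    - [0.02,0.9,0,0,0,0,1]
    - [0.02,0.9,0,0,0,0,1]
    - [0.02,0.9,0,0,0,0,1]

```text
time: 15.22
position: [0.5068, 0.0001, 0.1678]
orientation: [[0.894, 0.448, 0.001], [0.448, -0.894, -0.0], [0.001, 0.001, -1.0]]
force: [0.2, 0.1, 0.2]
opening: 0.0006
gripper_force: 0.0
```

```bash
python3 - <<'E'
from h import *
s=bot.get_state();print(s["time"],s["position"],s["orientation"][:,0],s["force"])
P=bot.camera_params("wrist");im=bot.camera("wrist");cv2.imwrite("pics/w9.png",im)
hsv=cv2.cvtColor(im,cv2.COLOR_BGR2HSV)
print("burner exp",w2px(P,(.599,.0475,.11)),"pad exp",w2px(P,(.5076,.0022,.10)))
g=cv2.GaussianBlur(cv2.cvtColor(im,cv2.COLOR_BGR2GRAY),(5,5),1)
c=w2px(P,(.599,.0475,.108)).astype(int);m=((g<115)&(np.hypot(*(np.mgrid[:480,:640]-c[::-1].reshape(2,1,1)))<60)).astype(np.uint8)
n,l,st,ce=cv2.connectedComponentsWithStats(m)
for i in range(1,n):
  if st[i,4]>150:print(st[i],ce[i],px2w(P,ce[i],.108))
E
```

```text
15.2167 [0.5068 0.0001 0.1678] [0.8939 0.4482 0.0009] [0.1784 0.0744 0.1602]
burner exp [319.1503  98.7231] pad exp [318.9794 243.0056]
[ 275   47   97  105 7252] [322.8515  98.6718] [0.6003 0.0454 0.108 ]
```

Request:
jog_arm:
  moves:
    - [0,0.02,-0.4,0,0,0,1]
    - [0,0.02,-0.7,0,0,0,1]
    - [0,0.02,-0.8,0,0,0,1]
    - [0,0.02,-0.84,0,0,0,1]
    - [0,0.02,-0.88,0,0,0,1]
    - [0,0.02,-0.92,0,0,0,1]
    - [0,0.02,-0.96,0,0,0,1]
    - [0,0.02,-1,0,0,0,1]
    - [0,0.02,-1,0,0,0,1]

```text
time: 16.02
position: [0.5073, 0.0006, 0.0687]
orientation: [[0.895, 0.446, 0.002], [0.446, -0.895, -0.0], [0.001, 0.001, -1.0]]
force: [-0.2, 0.7, 0.4]
opening: 0.0003
gripper_force: 0.1
```

Request:
jog_arm:
  moves:
    - [0,0,-0.03,0,0,0,1]
    - [0,0,-0.06,0,0,0,1]
    - [0,0,-0.08,0,0,0,1]
    - [0,0,-0.08,0,0,0,1]

```text
time: 16.35
position: [0.5079, 0.0009, 0.0609]
orientation: [[0.895, 0.446, 0.003], [0.446, -0.895, -0.0], [0.003, 0.002, -1.0]]
force: [-0.9, 0.7, 4.6]
opening: 0.0002
gripper_force: 2.2
```

Request:
jog_arm:
  moves:
    - [0,0,-0.02,0,0,0,1]
    - [0,0,-0.04,0,0,0,1]
    - [0,0,-0.05,0,0,0,1]
    - [0,0,-0.05,0,0,0,1]

```text
time: 16.68
position: [0.5085, 0.0009, 0.0583]
orientation: [[0.895, 0.446, 0.004], [0.446, -0.895, -0.0], [0.004, 0.002, -1.0]]
force: [-11.6, -0.1, 36.5]
opening: 0.0006
gripper_force: 18.6
```

Request:
jog_arm:
  moves:
    - [0,0,-0.02,0,0,0,1]
    - [0,0,-0.03,0,0,0,1]
    - [0,0,-0.03,0,0,0,1]

```text
time: 16.93
position: [0.5088, 0.0008, 0.0574]
orientation: [[0.895, 0.446, 0.005], [0.446, -0.895, -0.001], [0.004, 0.003, -1.0]]
force: [-23.5, 0.1, 66.2]
opening: 0.0006
gripper_force: 41.2
```

A hard stop with the tip at z ≈ 0.077 means the pedal is fully down. Retracting and opening, then moving over the burner for a numeric check of the plate.

Request:
jog_arm:
  moves:
    - [0,0,0.1,0,0,0,1]
    - [0,0,0.4,0,0,0,1]
    - [0,0,0.8,0,0,0,1]
    - [0,0,1,0,0,0,-1]
    - [0,0,1,0,0,0,-1]

```text
time: 17.35
position: [0.5095, 0.0009, 0.1571]
orientation: [[0.895, 0.446, 0.009], [0.446, -0.895, -0.001], [0.008, 0.005, -1.0]]
force: [1.0, -0.2, 1.1]
opening: 0.0098
gripper_force: 0.0
```

Request:
jog_arm:
  moves:
    - [0,0,0.3,0,0,0,-1]
    - [-0.2,-0.1,0.3,0,0,0,-1]
    - [-0.2,-0.1,0.3,0,0,0,-1]
    - [-0.2,-0.1,0.3,0,0,0,-1]

```text
time: 17.68
position: [0.4864, -0.009, 0.1818]
orientation: [[0.895, 0.445, 0.001], [0.445, -0.895, -0.0], [0.001, 0.0, -1.0]]
force: [0.3, -1.0, -0.2]
opening: 0.0356
gripper_force: 0.0
```

```bash
python3 - <<'E'
from h import *
s=bot.get_state();print(s["time"],s["position"],s["opening"])
W=bot.camera_params("wrist");T=bot.camera_params("top")
w=bot.camera("wrist");t=bot.camera("top");cv2.imwrite("pics/w10.png",w);cv2.imwrite("pics/t10.png",t)
for n,P,im in(("wrist",W,w),("top",T,t)):
  g=cv2.cvtColor(im,cv2.COLOR_BGR2GRAY)
  c=w2px(P,(.5995,.0467,.136));r=np.linalg.norm(w2px(P,(.5995+.03,.0467,.136))-c)
  print(n,"exp up",c,r,"exp down",w2px(P,(.5995,.0467,.108)))
  print("row",[int(v) for v in g[int(c[1]),int(c[0]-1.7*r):int(c[0]+1.7*r):3]])
  print("col",[int(v) for v in g[int(c[1]-1.7*r):int(c[1]+1.7*r):3,int(c[0])]])
E
```

```text
17.6833 [ 0.4864 -0.009   0.1818] 0.03563212443593127
wrist exp up [321.5387  56.7018] 56.845101592487964 exp down [321.5817  65.5705]
row [177, 177, 177, 177, 177, 177, 176, 177, 177, 177, 173, 181, 185, 185, 184, 178, 186, 130, 124, 127, 51, 51, 51, 51, 50, 52, 52, 50, 51, 51, 54, 53, 50, 50, 54, 53, 53, 53, 50, 51, 53, 53, 51, 54, 50, 50, 52, 83, 122, 115, 104, 106, 106, 104, 104, 101, 175, 97, 96, 96, 96, 96, 95, 96, 95]
col []
top exp up [298.1021 216.5649] 15.507663503187512 exp down [298.7492 219.1978]
row [184, 172, 174, 171, 69, 63, 64, 64, 63, 56, 73, 73, 74, 80, 113, 112, 114, 114]
col [181, 94, 105, 173, 132, 78, 76, 77, 63, 55, 54, 54, 63, 67, 70, 74, 75, 75]
```

```bash
python3 - <<'E'
from h import *
S=bot.camera_params("side");a=cv2.imread("pics/side0.png");b=bot.camera("side");cv2.imwrite("pics/s10.png",b)
for z in(.108,.136):
  q=np.array([w2px(S,(.5995+.03*np.cos(k),.0467+.03*np.sin(k),z)) for k in np.linspace(0,6.28,60)]);print(z,q.min(0),q.max(0),w2px(S,(.5995,.0467,z)))
ga,gb=[cv2.cvtColor(i,cv2.COLOR_BGR2GRAY) for i in(a,b)]
for c in(318,327,336):
  print(c,[int(v) for v in ga[200:260:2,c]]);print("  now",[int(v) for v in gb[200:260:2,c]])
for r in(214,220,232):print(r,[int(v) for v in ga[r,295:360:2]]);print("  now",[int(v) for v in gb[r,295:360:2]])
E
```

```text
0.108 [310.3125 222.9767] [341.1085 241.6194] [325.7073 232.0972]
0.136 [309.7795 211.4653] [341.0682 229.8854] [325.4206 220.4734]
318 [181, 181, 182, 182, 182, 190, 192, 192, 191, 188, 191, 183, 140, 104, 80, 77, 76, 77, 76, 97, 138, 172, 179, 163, 134, 134, 133, 132, 133, 134]
  now [186, 187, 186, 186, 187, 194, 184, 126, 85, 82, 80, 80, 79, 91, 122, 105, 98, 95, 92, 92, 121, 175, 184, 167, 138, 137, 136, 137, 136, 136]
327 [182, 182, 180, 181, 181, 188, 192, 192, 191, 187, 189, 160, 121, 82, 78, 79, 80, 78, 78, 81, 111, 161, 179, 171, 140, 137, 136, 135, 136, 136]
  now [186, 186, 186, 184, 185, 191, 152, 90, 80, 79, 80, 80, 79, 81, 108, 119, 101, 98, 86, 72, 84, 156, 185, 176, 144, 137, 140, 139, 139, 140]
336 [182, 181, 181, 181, 183, 190, 192, 193, 193, 190, 190, 188, 161, 126, 101, 83, 80, 81, 102, 137, 175, 190, 184, 147, 134, 135, 133, 132, 133, 134]
  now [185, 185, 185, 184, 186, 195, 195, 173, 118, 86, 82, 83, 101, 122, 103, 95, 95, 93, 92, 112, 168, 194, 189, 152, 137, 136, 138, 137, 137, 137]
214 [191, 191, 189, 190, 191, 190, 191, 191, 192, 190, 192, 192, 192, 192, 1
[... 210 characters left out ...]
 131, 108, 145, 188, 195, 197, 197, 196, 188, 153]
220 [190, 173, 152, 185, 188, 191, 190, 190, 188, 188, 189, 191, 190, 190, 189, 188, 189, 190, 190, 190, 191, 190, 187, 150, 111, 107, 107, 138, 180, 190, 193, 192, 193]
  now [196, 176, 155, 190, 193, 196, 195, 185, 142, 98, 80, 80, 80, 81, 80, 79, 80, 79, 79, 78, 79, 91, 128, 129, 111, 104, 107, 140, 184, 194, 198, 198, 198]
232 [181, 181, 158, 113, 106, 117, 159, 146, 120, 98, 77, 78, 75, 76, 80, 79, 80, 78, 79, 77, 77, 87, 121, 127, 179, 191, 189, 160, 125, 130, 125, 119, 114]
  now [186, 186, 162, 115, 108, 120, 164, 148, 100, 88, 91, 98, 101, 102, 103, 105, 101, 101, 99, 97, 96, 93, 95, 114, 172, 184, 181, 153, 124, 158, 177, 178, 177]
```

The side view shows the plate's dark top moved up 12 px (rows 226–238 to 214–226), matching the predicted 28 mm rise, level and centred. Moving over it and down with the fingers open.

Request:
jog_arm:
  moves:
    - [0.35,0.17,0,0,0,0,-1]
    - [0.7,0.35,0,0,0,0,-1]
    - [1,0.5,0,0,0,0,-1]
    - [1,0.5,0,0,0,0,-1]
    - [1,0.5,0,0,0,0,-1]

```text
time: 18.25
position: [0.5871, 0.0423, 0.18]
orientation: [[0.894, 0.448, -0.002], [0.448, -0.894, 0.0], [-0.001, -0.001, -1.0]]
force: [-0.9, -1.1, -0.3]
opening: 0.081
gripper_force: 0.0
```

Request:
jog_arm:
  moves:
    - [0.12,0.06,0,0,0,0,-1]
    - [0.12,0.06,0,0,0,0,-1]
    - [0.12,0.06,0,0,0,0,-1]

```text
time: 18.5
position: [0.5979, 0.0472, 0.181]
orientation: [[0.895, 0.446, -0.001], [0.446, -0.895, -0.0], [-0.001, -0.0, -1.0]]
force: [-0.0, -0.7, -0.2]
opening: 0.0926
gripper_force: 0.0
```

Request:
jog_arm:
  moves:
    - [0.015,0,-0.3,0,0,0,-1]
    - [0.015,0,-0.6,0,0,0,-1]
    - [0.015,0,-0.77,0,0,0,-1]
    - [0.015,0,-0.77,0,0,0,-0.5]
    - [0.015,0,-0.77,0,0,0,1]
    - [0.015,0,-0.77,0,0,0,1]
    - [0.015,0,-0.77,0,0,0,1]
    - [0.015,0,-0.77,0,0,0,1]
    - [0.015,0,-0.77,0,0,0,1]
    - [0.015,0,-0.77,0,0,0,1]
  squeeze: 12

```text
time: 19.33
position: [0.6005, 0.0474, 0.1052]
orientation: [[0.895, 0.447, 0.002], [0.447, -0.895, -0.0], [0.001, 0.001, -1.0]]
force: [-0.3, -0.6, 3.1]
opening: 0.0598
gripper_force: 12.0
```

The plate is held at 59.8 mm. Lifting and carrying it to the tray.

Request:
jog_arm:
  moves:
    - [0,0,0.1,0,0,0,1]
    - [0,0,0.3,0,0,0,1]
    - [0,0,0.6,0,0,0,1]
    - [0,0,0.8,0,0,0,1]
    - [-0.1,0.15,0.8,0,0,0,1]
    - [-0.25,0.4,0.8,0,0,0,1]
    - [-0.35,0.7,0.8,0,0,0,1]
    - [-0.4,0.9,0.8,0,0,0,1]

```text
time: 20.0
position: [0.5587, 0.1392, 0.1851]
orientation: [[0.895, 0.447, -0.0], [0.447, -0.895, 0.0], [0.0, -0.0, -1.0]]
force: [-0.3, 0.0, -0.6]
opening: 0.06
gripper_force: 12.0
```

Request:
jog_arm:
  moves:
    - [-0.2,0.3,0,0,0,0,1]
    - [-0.4,0.6,0,0,0,0,1]
    - [-0.6,0.9,0,0,0,0,1]
    - [-0.68,1,0,0,0,0,1]
    - [-0.68,1,0,0,0,0,1]

```text
time: 20.42
position: [0.4904, 0.2394, 0.1849]
orientation: [[0.893, 0.449, -0.0], [0.449, -0.893, 0.0], [-0.0, -0.0, -1.0]]
force: [0.7, -0.4, -0.8]
opening: 0.0598
gripper_force: 12.0
```

Request:
jog_arm:
  moves:
    - [0,0.25,0,0,0,0,1]
    - [0,0.53,0,0,0,0,1]
    - [0,0.53,0,0,0,0,1]
    - [0,0.53,0,0,0,0,1]

```text
time: 20.75
position: [0.4925, 0.2904, 0.1844]
orientation: [[0.894, 0.447, 0.0], [0.447, -0.894, -0.0], [-0.0, 0.0, -1.0]]
force: [-0.8, 0.5, -2.0]
opening: 0.0598
gripper_force: 12.0
```

```bash
python3 - <<'E'
from h import *
s=bot.get_state();print(s["time"],s["position"],s["opening"],s["gripper_force"],s["force"])
P=bot.camera_params("wrist");im=bot.camera("wrist");cv2.imwrite("pics/w11.png",im)
yw=-.385;R=np.array([[np.cos(yw),-np.sin(yw)],[np.sin(yw),np.cos(yw)]])
for c in([.491,.2865],[.491,.300]):
  for k in([.08,.08],[.08,-.08],[-.08,.08],[-.08,-.08]):print(w2px(P,np.r_[c+R@k,.056]).round())
# tray: dark reddish pixels vs shelf in top view
T=bot.camera_params("top");t=cv2.imread("pics/top0.png").astype(int)
m=((t.sum(2)<200)&(t[:,:,2]>t[:,:,0]+10)).astype(np.uint8);m[:, 260:]=0;m[:210]=0;m[345:]=0
n,l,st,ce=cv2.connectedComponentsWithStats(m);i=1+st[1:,4].argmax();print(st[i],ce[i])
r=cv2.minAreaRect(np.argwhere(l==i)[:,::-1].astype(np.float32));q=cv2.boxPoints(r);w=np.array([px2w(T,u,.056) for u in q]);print(r,w,w.mean(0))
E
```

```text
20.75 [0.4925 0.2904 0.1844] 0.059831993866402707 11.999560743570328 [-0.8367  0.5221 -2.0301]
[333.  99.]
[443. 235.]
[204. 221.]
[317. 333.]
[319.  91.]
[431. 229.]
[190. 214.]
[305. 328.]
[ 128  227  102  100 6129] [179.0935 276.5422]
((178.7586212158203, 276.10345458984375), (78.73481750488281, 79.84899139404297), 21.801410675048828) [[0.4479 0.3931 0.056 ]
 [0.5989 0.3403 0.056 ]
 [0.538  0.1887 0.056 ]
 [0.3894 0.2444 0.056 ]] [0.4936 0.2916 0.056 ]
```

The tray's centre is (0.493, 0.292), within 2 mm of the held plate. Descending gently.

Request:
jog_arm:
  moves:
    - [0,0,-0.3,0,0,0,1]
    - [0,0,-0.6,0,0,0,1]
    - [0,0,-0.9,0,0,0,1]
    - [0,0,-1,0,0,0,1]

```text
time: 21.13
position: [0.4906, 0.2882, 0.0808]
orientation: [[0.895, 0.445, -0.005], [0.445, -0.895, -0.003], [-0.005, 0.0, -1.0]]
force: [-1.3, 0.9, -2.1]
opening: 0.0592
gripper_force: 12.0
```

Request:
jog_arm:
  moves:
    - [0,0,-0.2,0,0,0,1]
    - [0,0,-0.35,0,0,0,1]
    - [0,0,-0.43,0,0,0,1]
    - [0,0,-0.48,0,0,0,1]
    - [0,0,-0.51,0,0,0,1]
    - [0,0,-0.51,0,0,0,1]

```text
time: 21.63
position: [0.4923, 0.2904, 0.0337]
orientation: [[0.895, 0.446, 0.0], [0.446, -0.895, 0.0], [0.0, 0.0, -1.0]]
force: [1.1, 0.4, -1.1]
opening: 0.0599
gripper_force: 12.0
```

Request:
jog_arm:
  moves:
    - [0,0,-0.01,0,0,0,1]
    - [0,0,-0.02,0,0,0,1]
    - [0,0,-0.02,0,0,0,1]

```text
time: 21.88
position: [0.4922, 0.2906, 0.0318]
orientation: [[0.895, 0.446, 0.001], [0.446, -0.895, 0.0], [0.001, -0.0, -1.0]]
force: [-0.1, 0.2, -1.9]
opening: 0.0593
gripper_force: 12.0
```

Request:
jog_arm:
  moves:
    - [0,0,-0.008,0,0,0,1]
    - [0,0,-0.015,0,0,0,1]
    - [0,0,-0.015,0,0,0,1]

```text
time: 22.13
position: [0.4922, 0.2906, 0.0304]
orientation: [[0.895, 0.447, 0.0], [0.447, -0.895, 0.0], [0.001, 0.0, -1.0]]
force: [-1.6, -0.9, 4.9]
opening: 0.0594
gripper_force: 12.0
```

Request:
jog_arm:
  moves:
    - [0,0,-0.01,0,0,0,1]
    - [0,0,-0.01,0,0,0,1]

```text
time: 22.3
position: [0.4924, 0.2908, 0.03]
orientation: [[0.895, 0.447, 0.001], [0.447, -0.895, 0.0], [0.001, 0.0, -1.0]]
force: [-2.5, -1.4, 10.2]
opening: 0.0597
gripper_force: 12.0
```

The plate is on the floor at the predicted height. Opening part way and rising.

Request:
jog_arm:
  moves:
    - [0,0,0.005,0,0,0,-0.5]
    - [0,0,0.01,0,0,0,-0.6]
    - [0,0,0.01,0,0,0,-0.6]
    - [0,0,0.01,0,0,0,-0.6]
    - [0,0,0.1,0,0,0,-0.6]
    - [0,0,0.4,0,0,0,-0.6]
    - [0,0,0.8,0,0,0,-0.6]
    - [0,0,1,0,0,0,-0.6]

```text
time: 22.97
position: [0.4931, 0.2911, 0.1331]
orientation: [[0.895, 0.446, 0.003], [0.446, -0.895, 0.002], [0.004, 0.0, -1.0]]
force: [0.5, -0.0, -0.0]
opening: 0.0746
gripper_force: 0.0
```

Request:
jog_arm:
  moves:
    - [-0.3,0,0.4,0,0,0,-0.6]
    - [-0.7,0,0.7,0,0,0,-0.6]
    - [-1,0,0.7,0,0,0,-0.6]
    - [-1,0,0.7,0,0,0,-0.6]
    - [-1,0,0.7,0,0,0,-0.6]
    - [-1,0,0.7,0,0,0,-0.6]

```text
time: 23.47
position: [0.3924, 0.2906, 0.1993]
orientation: [[0.895, 0.447, 0.001], [0.447, -0.895, 0.0], [0.001, 0.0, -1.0]]
force: [0.2, -0.2, -0.2]
opening: 0.0744
gripper_force: 0.0
```

```bash
python3 - <<'E'
from h import *
s=bot.get_state();print(s["time"],s["position"],s["force"],s["opening"])
S=bot.camera_params("side");a=cv2.imread("pics/side0.png").astype(int);b=bot.camera("side").astype(int)
m=((np.abs(a-b).sum(2)>70)).astype(np.uint8);m=cv2.morphologyEx(m,cv2.MORPH_OPEN,np.ones((3,3),np.uint8))
n,l,st,ce=cv2.connectedComponentsWithStats(m)
for i in range(1,n):
  if st[i,4]>25:print(st[i],ce[i].round(),px2w(S,ce[i],.061))
print("exp plate",w2px(S,(.492,.2905,.061)))
E
```

```text
23.4667 [0.3924 0.2906 0.1993] [ 0.1996 -0.1982 -0.1748] 0.07442658757448306
[484   0  38   8 209] [502.   3.] [-0.014  -1.7548  0.061 ]
[  366     0   216   327 26188] [470. 174.] [ 0.2841 -0.2681  0.061 ]
[612   0  14  16 201] [619.   7.] [-0.502  -1.7085  0.061 ]
[581   3  11  13  84] [585.  10.] [-0.3515 -1.6636  0.061 ]
[513  10  15  20 252] [520.  19.] [-0.0536 -1.5169  0.061 ]
[615  16  14   9 105] [622.  20.] [-0.4543 -1.5129  0.061 ]
[ 526   26  114  199 9052] [578. 148.] [-0.0034 -0.4129  0.061 ]
[497  30  16  11 124] [506.  34.] [ 0.0363 -1.3197  0.061 ]
[494  40   7  10  58] [497.  44.] [ 0.0855 -1.2038  0.061 ]
[547  65   8   9  42] [551.  69.] [-0.0564 -0.964   0.061 ]
[417  79  36  41 591] [431. 103.] [ 0.3535 -0.6744  0.061 ]
[556  82   7   8  37] [559.  85.] [-0.0502 -0.8256  0.061 ]
[461 106   7   6  33] [464. 109.] [ 0.2604 -0.6348  0.061 ]
[593 132  13  38 328] [599. 152.] [-0.0525 -0.3992  0.061 ]
[359 138  30  16 183] [375. 147.] [ 0.5126 -0.3909  0.061 ]
[611 202  20  15 149] [620. 210.] [-0.0216 -0.1383  0.061 ]
[362 215  16  10  76] [369. 220.] [ 0.5178 -0.0656  0.061 ]
[314 224  24  13 243] [326. 230.] [ 0.6065 -0.0227  0.061 ]
[353 228   6   6  30] [356. 231.] [ 0.5446 -0.0242  0.061 ]
[359 334  38  35 674] [378. 352.] [0.4909 0.2993 0.061 ]
exp plate [377.2196 347.8789]
```

```bash
python3 -c "
from plant import bot
print(bot.hand_in())"
```

```text
the job is handed in; nothing more can be done
None
```

I did the whole job and handed it in at 23.5 s of the allowed 67 s, but the hand-in gave no verdict: switch off, guard shut, pedal down, ash plate on the tray floor near its middle, nothing held, and no sign in the side view that the statue, bowl, lamp or turntable moved.

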